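Pump grease until the indicator pin is out, then shut the valve

ROBOT

A 6-joint arm with a two-finger parallel gripper is mounted at the origin on the work surface. World frame = base frame: x ahead of the robot, y to its left, z up, the work surface at z = 0. Lengths are in m, angles in rad, forces in N, time in s.
With the tool pointing down it reaches from about 0.4 to 0.825 m from the base axis. Payload 7 kg.
Tool frame: the origin (TCP) lies between the finger pads; the fingertips stand 11 mm ahead of it and the grasp point (between the pads) lies 8 mm behind it; x points along the fingers, z is the direction in which the jaws open and shut, and the axes are right-handed (so a half turn about x gives the same grasp; the last joint's range is limited). The gripper opens to 88 mm and grips with 3 to 60 N. Pads are 19 mm wide; open, the fingers measure 130 mm over their backs; the gripper's body (78 mm by 193 mm) begins 47 mm behind the grasp point.
Start: joints at [1.62, 0.359, 0.012, 0, -1.224, -0.288], TCP at [0.16, 0.656, 0.238] pointing down, gripper open.
Joint ranges: [-3.07, 3.07], [-1.43, 2.12], [-1.02, 1.25], [-3.03, 1.67], [-3.05, -0], [-3.03, 3.03]. Speed limits (rad/s): [2.39, 2.39, 3.01, 3.14, 3.14, 3.14].

INTERFACE

Orientations are given as [roll, pitch, yaw] about the fixed x, y, z axes, in that order (R = Rz(yaw) Ry(pitch) Rx(roll)).
In Python, from station import arm gives the robot as it stands.
- The arm moves only by the tool jog_arm, never from a script. Its argument "motion" is a list of rows, each an object of numbers: "dx", "dy", "dz": the shift along the tool's x, y, z in m; "twist": the turn about the tool's x in degrees. In form: [{"dx": .., "dy": .., "dz": .., "twist": ..}, ...]. A call has 1 to 20 rows; each row is the pose to reach, as a shift and turn from the pose commanded when the call began, along the tool's axes at that moment; what a row does not reach only later rows make up. A row lasts 1/12 s, in which the tool goes at most 41.7 mm and 7.16 degrees, less where a joint would pass 70% of its speed; a pose out of reach is approached as far as the arm can. A call with a gripper value outside its range is refused whole. "gripper" is the finger opening in m, from 0 to 0.0876, set as the call begins (left out, the last holds). The fingers move at their own pace and stop on an object; "newtons" is the grip in N (left out, the last holds). Time passes only in rows, so rows that repeat a pose let the fingers close. It gives the time, the measured TCP pose, the force and the opening at its end, in the units of the state.
- arm.get_state(): the state, without advancing time (a new reading comes with each control period).
- arm.grab_frame(name): name is "scene" or "top" or "wrist"; returns the picture (384x512x3 uint8, red, green, blue); there is no depth.
- arm.camera_model(name): a dict with "camera_matrix" (3x3 intrinsics, pixels), "eye" and "attitude" of the camera in the world. Camera axes: x right, y down, z forward; pixel columns grow to the right and rows downward; lengths in m; the calibration is good to about 2 mm. A picture is of the moment at which its call begins: read the wrist's pose just before it. camera_model takes no time and is no camera call; for the wrist camera it gives the pose at the moment of the call.
- arm.job_done(): hands the job in, once; it reports no verdict.
The state is a dict: "t": time; "q": joint angles; "qd": joint speeds; "joint_efforts": joint torques, N m; "eef_pos": TCP position; "ee_rot": TCP orientation; "force": force on the tool from outside, world axes, zero at the start; "moment": the same for the moment, N m; "width": finger opening in m.
Only numpy, scipy, OpenCV 4.12 (cv2) and the standard library are available. Lean on these libraries where they do the work, as an engineer would, in place of code of your own. Each camera call takes 0.05 s, during which the arm holds its last target.

TASK

Grease the driveshaft joint: press the black plunger of the green hand pump all the way down and let it rise all the way, again and again, until the indicator pin stands fully out with its green band showing. Then push the red-tipped valve lever over to its other stop, away from the robot, to shut the outlet, and move clear of everything. Do not pull the plunger up, do not touch the indicator pin, leave the valve open while you pump, and leave the mug, bottle, cartridge and screwdriver where they are.

Things in the scene. Friction and masses are not known exactly. Their poses are not given: they have to be found in the camera images.
- pump: greasing station, fixed: steel plate with a green pump housing (100 mm in x, y -72 to 78 mm, top 110 mm high), a brass valve at y = 150 mm and a steel driveshaft joint lying along x at y = 340 mm (top 125 mm high). Origin on the bench under the housing; z up, x points away from the robot (yaw varies by up to 0.3 rad), y runs from the plunger to the valve and the shaft
- plunger_top (a point): centre of the flat top of the pump's round black plunger head (44 mm across, 22 mm thick, on a 16 mm steel rod); at rest it is 175 mm above the bench, at (0, -30) mm in the pump's x, y; it moves with the plunger
- plunger (a joint): plunger travel in m: 0 at rest (up), 0.024 fully down, at a hard stop. The spring takes about 6 N when fully down, 2 to 3 N more while it lifts the pin. Freed, it rises by itself within about 0.4 s. It could be pulled up to -0.010, which must not be done. Only strokes of over 0.020, each let up to under 0.003, work the pin's ratchet
- pin_top (a point): top of the indicator pin, a 12 mm orange rod in a brass sleeve on the housing (26 mm across, top 120 mm above the bench), at (0, 50) mm in the pump's x, y, 80 mm from the plunger's axis; it moves with the pin
- pin (a joint): how far the pin is out, in m: 0 in (3 mm of its end above the sleeve), about 0.041 fully out, its 13 mm green foot then showing above the sleeve. Starts at 0 to 0.015; each full stroke lifts it to the next of 0.011, 0.021, 0.031, 0.041 (the first may skip a mark within 4 mm) as the plunger goes down, and it stays: 3 or 4 strokes. More strokes do nothing
- indicator: the indicator pin itself, not to be touched; origin at the sleeve's mouth when the pin is in (3 mm below its top end), z up
- valve_tip (a point): centre of the red ball (26 mm across) at the end of the valve lever; at joint 0 it leans 38 mm towards the robot (-x of the pump) from the pivot and is 144 mm above the bench
- valve_pivot (a point): the lever's pivot, at (0, 150) mm in the pump's x, y, 74 mm above the bench; the lever is a 10 mm rod, 80 mm from pivot to ball centre, that turns about the pump's y axis
- valve (a joint): lever angle in rad: 0 open (leaning to the robot side, -x of the pump), 0.5 upright, 1.0 shut, against its stop (leaning away, +x of the pump). Starts at 0 to 0.15. It stays where it is left; about 1 N at the ball moves it
- mug: orange mug, 76 mm across, 90 mm high, loose, on the bench beyond the plunger's side of the pump; origin under its centre
- bottle: green bottle, 64 mm across, 160 mm high, loose, behind the pump; origin under its centre
- cartridge: white grease cartridge with a blue band, standing, 50 mm across, 150 mm high, loose, behind the valve; origin under its centre
- screwdriver: screwdriver with a red handle, lying in front of the pump, loose; origin under its middle, x along it

How it is judged:
By the outcome, as a careful person would: the job done as asked, in the order asked, and still so for the second after the job is handed in, with the robot touching nothing.
It also fails if it takes over 56 s, if anything falls off the work surface, if the arm or the gripper's body presses on something with over 40 N, if the wrist force passes 120 N, or if a joint passes its speed limit or range.

## Working session

There is one attempt and no reset: what is moved stays moved. The work goes in short steps, Python scripts to look and compute and a tool call to move; the robot and the scene stay as the last step left them, time stands still between calls to the robot, and variables do not carry over. Pictures are saved under pics/ and viewed, and the job is handed in when it is done.

Besides the shell and the picture viewer there is one more tool, called after "Call:" as name([rows], argument=value, ...), one row to a line, values as JSON. jog_arm: Moves the arm, as the interface text tells. Its arguments: {"type":"object","properties":{"motion":{"type":"array"},"gripper":{"type":"number"},"newtons":{"type":"number"}},"required":["motion"]}

```bash
ls; mkdir -p pics; python3 - <<'E'
from station import arm
import cv2
s=arm.get_state();print({k:s[k] for k in('t','eef_pos','ee_rot','width','force')})
for n in('scene','top'):
    f=arm.grab_frame(n);cv2.imwrite(f'pics/{n}0.png',f[:,:,::-1])
    print(n,arm.camera_model(n))
E
```

```text
pics
{'t': 0.0, 'eef_pos': array([0.15956243, 0.65538945, 0.23661372]), 'ee_rot': array([ 0.08839019,  1.56913907, -1.72132314]), 'width': 0.08729267603014966, 'force': array([-0.57822729, -0.50428475,  0.02157964])}
scene {'camera_matrix': array([[416.8438701 ,   0.        , 254.36621039],
       [  0.        , 416.8438701 , 190.03402268],
       [  0.        ,   0.        ,   1.        ]]), 'eye': array([1.11814916, 0.01909637, 0.97648673]), 'attitude': array([-2.54442042, -0.01563424,  1.65470984])}
top {'camera_matrix': array([[429.69968907,   0.        , 248.73749435],
       [  0.        , 429.69968907, 187.36053714],
       [  0.        ,   0.        ,   1.        ]]), 'eye': array([ 0.49882868, -0.0322347 ,  1.07286356]), 'attitude': array([-3.06169943,  0.0213853 , -1.55148306])}
```

View pics/scene0.png

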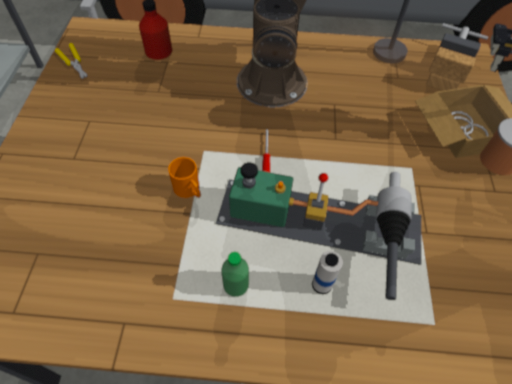

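View pics/top0.png

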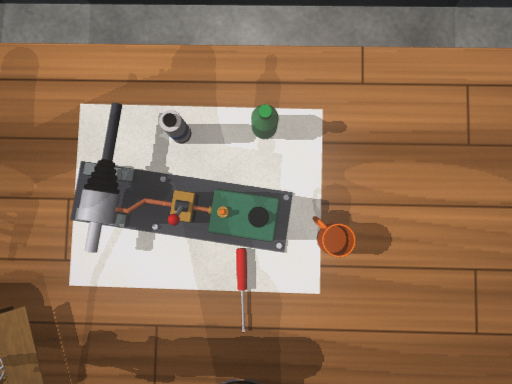

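The top view shows the plunger head near (258,217), the pin near (222,212), the red ball near (174,219) and the mug at (336,240). The scene view shows the plunger near (249,172) and the ball near (323,178). Next I'll measure these.

```bash
cat > h.py <<'E'
import numpy as np,cv2
from scipy.spatial.transform import Rotation as R
from station import arm
def ray(n,u,v):
    m=arm.camera_model(n);d=np.linalg.inv(m['camera_matrix'])@[u,v,1]
    return m['eye'],R.from_euler('xyz',m['attitude']).apply(d/np.linalg.norm(d))
def plane(n,u,v,z):
    e,d=ray(n,u,v);return e+d*(z-e[2])/d[2]
def tri(*obs):
    A=np.zeros((3,3));b=np.zeros(3);L=[]
    for o in obs:
        e,d=ray(*o);P=np.eye(3)-np.outer(d,d);A+=P;b+=P@e;L.append((e,P))
    x=np.linalg.solve(A,b);return x,[np.linalg.norm(P@(x-e))*1e3 for e,P in L]
def proj(n,p):
    m=arm.camera_model(n);c=R.from_euler('xyz',m['attitude']).inv().apply(np.asarray(p)-m['eye'])
    c=m['camera_matrix']@c;return c[:2]/c[2]
def blobs(f,lo,hi,box,minA=8):
    hsv=cv2.cvtColor(f,cv2.COLOR_RGB2HSV);m=cv2.inRange(hsv,np.array(lo),np.array(hi))
    x0,y0,x1,y1=box;k=np.zeros_like(m);k[y0:y1,x0:x1]=m[y0:y1,x0:x1]
    n,l,s,c=cv2.connectedComponentsWithStats(k)
    return [(s[i].tolist(),c[i].round(1).tolist()) for i in range(1,n) if s[i][4]>=minA]
E
python3 - <<'E'
from h import *
S=cv2.imread('pics/scene0.png')[:,:,::-1].copy();T=cv2.imread('pics/top0.png')[:,:,::-1].copy()
print('T black',blobs(T,(0,0,0),(180,255,45),(235,195,275,240)))
print('S black',blobs(S,(0,0,0),(180,255,60),(235,155,265,195)))
print('T red',blobs(T,(0,180,90),(4,255,255),(160,205,190,235)))
print('S red',blobs(S,(0,180,90),(4,255,255),(310,165,335,190)))
print('T or',blobs(T,(5,150,100),(25,255,255),(212,200,235,225)))
print('S or',blobs(S,(5,150,100),(25,255,255),(268,175,292,197)))
print('T green',blobs(T,(60,80,30),(90,255,255),(200,180,290,250),50))
a=np.hstack([cv2.resize(T[150:260,150:290],None,fx=3.5,fy=3.5,interpolation=2),]);cv2.imwrite('pics/tz.png',a[:,:,::-1])
cv2.imwrite('pics/sz.png',cv2.resize(S[145:245,215:345],None,fx=5,fy=5,interpolation=2)[:,:,::-1])
E
```

```text
T black []
S black [([241, 163, 17, 18, 216], [248.7, 171.0]), ([243, 183, 10, 5, 28], [246.8, 185.6])]
T red [([168, 214, 8, 10, 62], [171.6, 218.6])]
S red [([320, 174, 7, 8, 46], [323.0, 177.2])]
T or [([218, 207, 10, 10, 76], [222.4, 211.6])]
S or [([276, 181, 9, 12, 77], [279.9, 186.9])]
T green [([209, 190, 69, 51, 2133], [241.0, 214.9])]
```

View pics/tz.png

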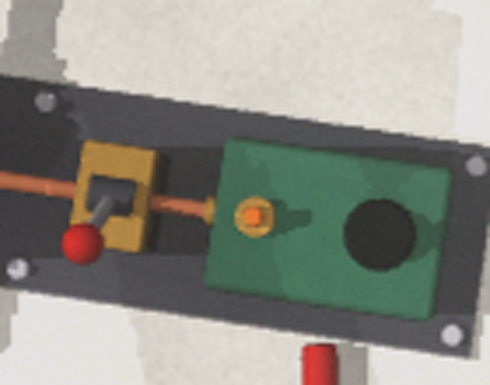

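View pics/sz.png

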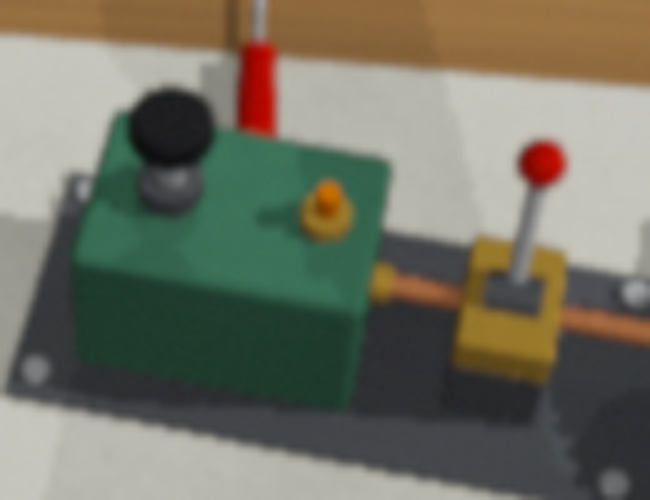

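```bash
python3 - <<'E'
from h import *
p=plane('top',258.3,217,.175);pn=plane('top',222.4,211.6,.123);b=plane('top',173.4,219.4,.144)
print('plunger',p,plane('scene',249.3,168.5,.175),tri(('top',258.3,217),('scene',249.3,168.5)))
print('pin',pn,tri(('top',222.4,211.6),('scene',280.5,183.5)))
print('ball',b,tri(('top',173.4,219.4),('scene',323.3,177.5)))
y=pn-p; print('dist',np.linalg.norm(y[:2]),'yaw',np.arctan2(-y[0],y[1]))
for yaw in [np.arctan2(-y[0],y[1])]:
    M=R.from_euler('z',yaw).as_matrix()
    O=p-M@[0,-.03,.175]; print('O',O)
    for n,l in dict(pivot=[0,.15,.074],ball=[-.038,.15,.144],ball1=[.038,.15,.144],shaft=[0,.34,.125],pin=[0,.05,.123]).items():
        w=O+M@l;print(n,w,proj('top',w),proj('scene',w))
    print('ball in pump',M.T@(b-O), 'tri', M.T@(tri(('top',173.4,219.4),('scene',323.3,177.5))[0]-O))
for n,uv,z in [('mug',(336,240),.09),('bottle',(265,111),.16),('cart',(170,120),.15),('sd',(241,270),.02)]: print(n,plane('top',*uv,z))
s=arm.get_state();M=R.from_euler('xyz',s['ee_rot']).as_matrix();print(s['t'],s['eef_pos'],M)
E
```

```text
plunger [ 0.50873798 -0.03277391  0.175     ] [ 0.51257092 -0.03151539  0.175     ] (array([ 0.50875592, -0.03230721,  0.1699008 ]), [np.float64(0.47133111177381487), np.float64(0.47133111177379555)])
pin [0.51970822 0.04674582 0.123     ] (array([0.51946724, 0.04647467, 0.13241934]), [np.float64(0.5114850590425967), np.float64(0.5114850590425956)])
ball [0.50039422 0.15078638 0.144     ] (array([0.50037928, 0.15081091, 0.14520747]), [np.float64(0.2578203073988132), np.float64(0.25782030739879447)])
dist 0.08027287527808256 yaw -0.13709089299914434
O [ 5.12837838e-01 -3.05538098e-03  5.55111512e-17]
pivot [0.53333712 0.14553728 0.074     ] [181.99533309 205.4477121 ] [317.03024821 203.98513433]
ball [0.49569365 0.15073043 0.144     ] [173.35355746 221.57884359] [323.07102766 176.26730845]
ball1 [0.57098059 0.14034413 0.144     ] [179.25330289 186.98178428] [318.97135624 201.40659191]
shaft [0.55930288 0.33375465 0.125     ] [ 94.22633286 191.37000934] [398.02012618 207.9225565 ]
pin [0.51967093 0.04647551 0.123     ] [222.52162892 211.61918802] [280.0366171  185.74166021]
ball in pump [-0.03335118  0.15069781  0.144     ] tri [-0.03336932  0.15072007  0.14520747]
mug [ 0.46110628 -0.20950428  0.09      ]
bottle [ 0.7376494  -0.04324615  0.16      ]
cart [0.71734467 0.16432785 0.15      ]
sd [0.38158509 0.0067742  0.02      ]
0.1 [0.15957504 0.65544438 0.23670886] [[-2.12336383e-04  9.71605295e-01 -2.36607493e-01]
 [-1.49801804e-03 -2.36607542e-01 -9.71604151e-01]
 [-9.99998855e-01  1.48135381e-04  1.50572265e-03]]
```

The measurements agree: pin to plunger is 80.3 mm against 80 expected, pump yaw is about -0.137, and the ball sits at (-33, 151, 144–145) in the pump frame. I'll close the fingers and travel high over the station.

Call:
jog_arm([
  {"dx": 0, "dy": 0.03, "dz": 0.02, "twist": -1},
  {"dx": 0, "dy": 0.06, "dz": 0.04, "twist": -2},
  {"dx": 0, "dy": 0.09, "dz": 0.06, "twist": -3},
  {"dx": 0, "dy": 0.12, "dz": 0.08, "twist": -4},
  {"dx": 0, "dy": 0.15, "dz": 0.1, "twist": -5},
  {"dx": 0, "dy": 0.18, "dz": 0.12, "twist": -5.8},
  {"dx": 0, "dy": 0.21, "dz": 0.14, "twist": -5.8},
  {"dx": 0, "dy": 0.24, "dz": 0.16, "twist": -5.8},
  {"dx": 0, "dy": 0.27, "dz": 0.18, "twist": -5.8},
  {"dx": 0, "dy": 0.3, "dz": 0.205, "twist": -5.8},
  {"dx": 0, "dy": 0.33, "dz": 0.23, "twist": -5.8},
  {"dx": 0, "dy": 0.355, "dz": 0.26, "twist": -5.8},
  {"dx": 0, "dy": 0.375, "dz": 0.29, "twist": -5.8},
  {"dx": 0, "dy": 0.39, "dz": 0.32, "twist": -5.8},
  {"dx": 0, "dy": 0.405, "dz": 0.35, "twist": -5.8},
  {"dx": 0, "dy": 0.42, "dz": 0.38, "twist": -5.8},
  {"dx": 0, "dy": 0.435, "dz": 0.415, "twist": -5.8},
  {"dx": 0, "dy": 0.45, "dz": 0.45, "twist": -5.8},
  {"dx": 0, "dy": 0.46, "dz": 0.48, "twist": -5.8},
  {"dx": 0, "dy": 0.47, "dz": 0.5, "twist": -5.8},
], gripper=0, newtons=20)

```text
t: 1.77
eef_pos: [0.4973, 0.0562, 0.2374]
ee_rot: [-1.225, 1.57, -2.934]
force: [0.2, 0.7, -0.1]
width: 0.0004
```

```bash
cat >> h.py <<'E'
def go(w):
    s=arm.get_state();M=R.from_euler('xyz',s['ee_rot']).as_matrix()
    print(s['t'],s['eef_pos'].round(4),s['force'].round(2),round(s['width'],4),'yaw ty',np.arctan2(M[1,1],M[0,1]).round(4));print('shift',(M.T@(np.array(w)-s['eef_pos'])).round(4))
E
python3 -c "
from h import *
go([.5095,-.0325,.206])"
```

```text
1.7667 [0.4973 0.0562 0.2374] [ 0.19  0.68 -0.08] 0.0004 yaw ty -0.1388
shift [0.0314 0.0244 0.0862]
```

Call:
jog_arm([
  {"dx": 0, "dy": 0.008, "dz": 0.028, "twist": 0},
  {"dx": 0, "dy": 0.016, "dz": 0.056, "twist": 0},
  {"dx": 0.01, "dy": 0.024, "dz": 0.08, "twist": 0},
  {"dx": 0.02, "dy": 0.0245, "dz": 0.086, "twist": 0},
  {"dx": 0.03, "dy": 0.0245, "dz": 0.086, "twist": 0},
  {"dx": 0.03, "dy": 0.0245, "dz": 0.086, "twist": 0},
  {"dx": 0.03, "dy": 0.0245, "dz": 0.086, "twist": 0},
])

```text
t: 2.35
eef_pos: [0.5101, -0.0292, 0.2069]
ee_rot: [-1.158, 1.569, -2.865]
force: [0.2, 0.6, 0.3]
width: 0.0004
```

```bash
python3 -c "
from h import *
go([.5095,-.0325,.186])
T=arm.grab_frame('top');S=arm.grab_frame('scene')
cv2.imwrite('pics/a.png',np.vstack([cv2.resize(x,None,fx=4,fy=4,interpolation=2) for x in (T[170:240,150:300],S[145:215,215:365])])[:,:,::-1])
"
```

```text
2.35 [ 0.5101 -0.0292  0.2069] [0.16 0.58 0.35] 0.0004 yaw ty -0.1372
shift [ 0.0209 -0.0001  0.0033]
```

View pics/a.png

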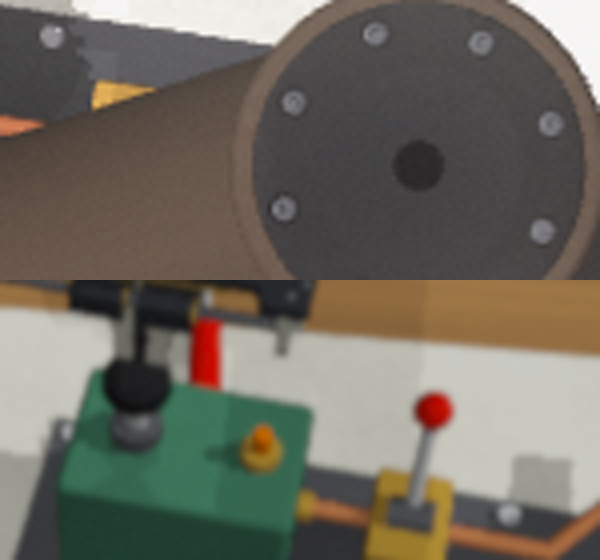

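The top view is blocked by the arm. In the scene view the fingers stand over the plunger head at (137,370), and the pin is visible at (262,437). I'll start the first stroke and watch the force.

Call:
jog_arm([
  {"dx": 0.01, "dy": 0, "dz": 0.003, "twist": 0},
  {"dx": 0.018, "dy": 0, "dz": 0.003, "twist": 0},
  {"dx": 0.023, "dy": 0, "dz": 0.003, "twist": 0},
  {"dx": 0.028, "dy": 0, "dz": 0.003, "twist": 0},
  {"dx": 0.033, "dy": 0, "dz": 0.003, "twist": 0},
  {"dx": 0.038, "dy": 0, "dz": 0.003, "twist": 0},
  {"dx": 0.042, "dy": 0, "dz": 0.003, "twist": 0},
  {"dx": 0.042, "dy": 0, "dz": 0.003, "twist": 0},
  {"dx": 0.042, "dy": 0, "dz": 0.003, "twist": 0},
])

```text
t: 3.2
eef_pos: [0.5099, -0.0325, 0.1654]
ee_rot: [-1.656, 1.57, 2.918]
force: [-3.6, 2.7, 5.4]
width: 0.0006
```

```bash
cat > look.py <<'E'
import sys
from h import *
go([.5095,-.0325,.186])
S=arm.grab_frame('scene')
cv2.imwrite(sys.argv[1],cv2.resize(S[145:225,215:345],None,fx=5,fy=5,interpolation=2)[:,:,::-1])
E
python3 look.py pics/b.png
```

```text
3.2 [ 0.5099 -0.0325  0.1654] [-3.63  2.7   5.38] 0.0006 yaw ty -0.1375
shift [-0.0206 -0.0004  0.0001]
```

View pics/b.png

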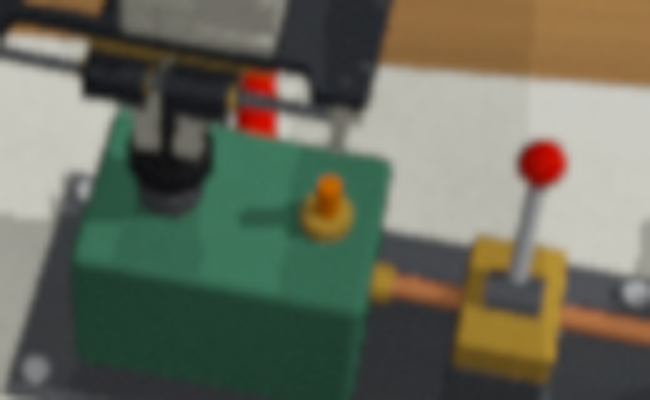

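The plunger is about 20 mm down and the pin has risen a little. I'll go on to the stop.

Call:
jog_arm([
  {"dx": 0.003, "dy": 0, "dz": 0, "twist": 0},
  {"dx": 0.005, "dy": 0, "dz": 0, "twist": 0},
  {"dx": 0.005, "dy": 0, "dz": 0, "twist": 0},
  {"dx": 0.005, "dy": 0, "dz": 0, "twist": 0},
])

```text
t: 3.58
eef_pos: [0.5101, -0.0325, 0.1622]
ee_rot: [1.671, 1.57, -0.037]
force: [-9.3, 4.5, 19.6]
width: 0.001
```

```bash
python3 look.py pics/c.png
```

```text
3.5833 [ 0.5101 -0.0325  0.1622] [-9.32  4.52 19.65] 0.001 yaw ty -0.1369
shift [-0.0238 -0.0006  0.0001]
```

View pics/c.png

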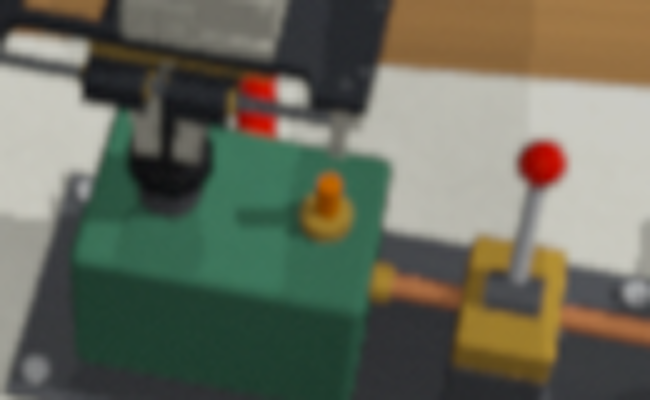

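It is at the hard stop: travel about 24 mm, 20 N. I'll let it rise fully clear, then make stroke 2 back to the same depth.

Call:
jog_arm([
  {"dx": -0.008, "dy": 0, "dz": 0, "twist": 0},
  {"dx": -0.018, "dy": 0, "dz": 0, "twist": 0},
  {"dx": -0.028, "dy": 0, "dz": 0, "twist": 0},
  {"dx": -0.034, "dy": 0, "dz": 0, "twist": 0},
  {"dx": -0.034, "dy": 0, "dz": 0, "twist": 0},
  {"dx": -0.034, "dy": 0, "dz": 0, "twist": 0},
  {"dx": -0.034, "dy": 0, "dz": 0, "twist": 0},
  {"dx": -0.034, "dy": 0, "dz": 0, "twist": 0},
  {"dx": -0.034, "dy": 0, "dz": 0, "twist": 0},
  {"dx": -0.034, "dy": 0, "dz": 0, "twist": 0},
])

```text
t: 4.47
eef_pos: [0.51, -0.0327, 0.1942]
ee_rot: [-1.146, 1.57, -2.854]
force: [-1.1, -0.1, -0.1]
width: 0.0003
```

```bash
python3 look.py pics/d.png
```

```text
4.4667 [ 0.51   -0.0327  0.1942] [-1.07 -0.07 -0.08] 0.0003 yaw ty -0.1376
shift [ 0.0082 -0.0005 -0.0002]
```

View pics/d.png

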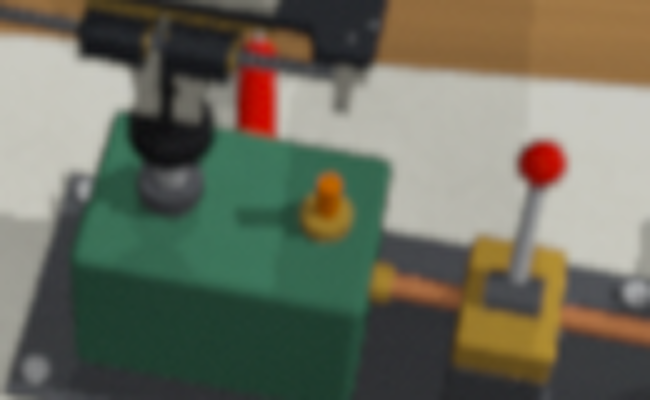

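Call:
jog_arm([
  {"dx": 0.008, "dy": 0, "dz": 0, "twist": 0},
  {"dx": 0.014, "dy": 0, "dz": 0, "twist": 0},
  {"dx": 0.019, "dy": 0, "dz": 0, "twist": 0},
  {"dx": 0.024, "dy": 0, "dz": 0, "twist": 0},
  {"dx": 0.029, "dy": 0, "dz": 0, "twist": 0},
  {"dx": 0.032, "dy": 0, "dz": 0, "twist": 0},
  {"dx": 0.034, "dy": 0, "dz": 0, "twist": 0},
  {"dx": 0.034, "dy": 0, "dz": 0, "twist": 0},
  {"dx": 0.034, "dy": 0, "dz": 0, "twist": 0},
  {"dx": 0.034, "dy": 0, "dz": 0, "twist": 0},
])

```text
t: 5.35
eef_pos: [0.5108, -0.0326, 0.1622]
ee_rot: [1.609, 1.569, -0.099]
force: [-4.7, 2.2, 17.4]
width: 0.0005
```

```bash
python3 look.py pics/e.png
```

```text
5.35 [ 0.5108 -0.0326  0.1622] [-4.69  2.24 17.38] 0.0005 yaw ty -0.1367
shift [-0.0238 -0.0013  0.0001]
```

View pics/e.png

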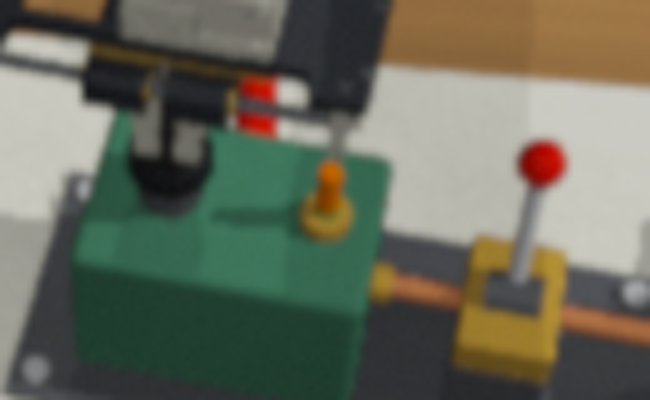

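Stroke 2 worked: the pin top went from row 175 to row 163 in the zoomed view. A small grey piece of the gripper shows near (340,130), so I'll check its clearance to the pin before the pin rises further.

```bash
python3 - <<'E'
from h import *
W=arm.grab_frame('wrist');S=arm.grab_frame('scene')
cv2.imwrite('pics/w.png',W[:,:,::-1])
cv2.imwrite('pics/f.png',cv2.resize(S[60:220,190:350],None,fx=3.7,fy=3.7,interpolation=2)[:,:,::-1])
print(arm.camera_model('wrist')['eye'])
print(proj('scene',[.5197,.0467,.164]),proj('scene',[.5197,.0467,.144]))
E
```

```text
[ 0.57889845 -0.04181246  0.30957562]
[281.25853847 176.07028435] [280.69661959 180.87626365]
```

View pics/w.png

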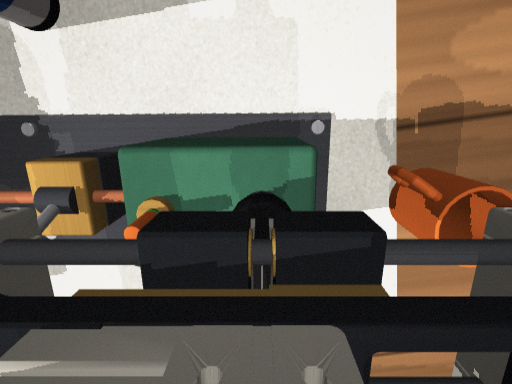

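View pics/f.png

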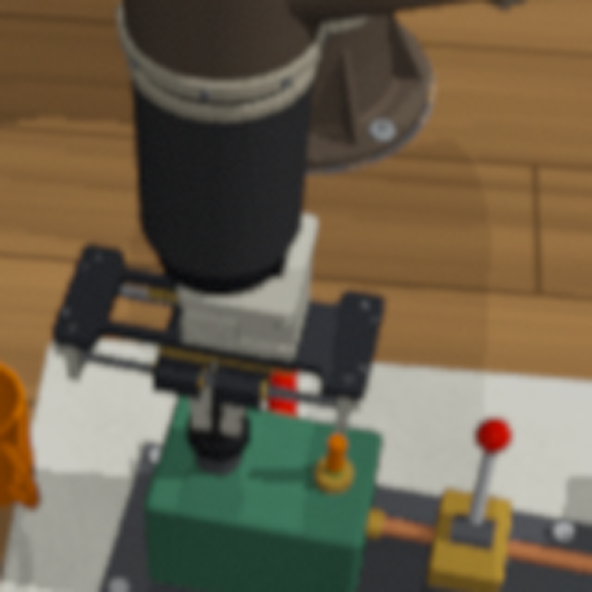

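```bash
python3 - <<'E'
from h import *
s=arm.get_state();M=R.from_euler('xyz',s['ee_rot']).as_matrix();print(s['q'].round(3))
for w in [(10,207),(25,207),(36,209),(10,230),(36,230),(20,250),(36,250)]:
    x,e=tri(('wrist',*w),('scene',282.7,174.9));print(w,x.round(3),np.round(e,1),'tool',(M.T@(x-s['eef_pos'])).round(3))
E
```

```text
[ 3.210e-01  1.550e-01 -4.520e-01  1.000e-03 -9.630e-01  1.113e+00]
(10, 207) [0.561 0.047 0.223] [1.6 1.6] tool [-0.06   0.039 -0.086]
(25, 207) [0.559 0.047 0.218] [2.4 2.4] tool [-0.056  0.037 -0.085]
(36, 209) [0.557 0.047 0.215] [2.8 2.8] tool [-0.053  0.035 -0.085]
(10, 230) [0.556 0.049 0.221] [1.9 1.9] tool [-0.059  0.034 -0.087]
(36, 230) [0.551 0.048 0.213] [0.8 0.8] tool [-0.05   0.029 -0.086]
(20, 250) [0.549 0.049 0.217] [4.8 4.8] tool [-0.055  0.027 -0.087]
(36, 250) [0.546 0.05  0.212] [4.2 4.2] tool [-0.049  0.024 -0.086]
```

The bracket is at z≈0.215 and the pin's highest point is 0.164, so there is about 50 mm clearance. Next is stroke 3.

Call:
jog_arm([
  {"dx": -0.008, "dy": 0, "dz": 0, "twist": 0},
  {"dx": -0.018, "dy": 0, "dz": 0, "twist": 0},
  {"dx": -0.028, "dy": 0, "dz": 0, "twist": 0},
  {"dx": -0.034, "dy": 0, "dz": 0, "twist": 0},
  {"dx": -0.034, "dy": 0, "dz": 0, "twist": 0},
  {"dx": -0.034, "dy": 0, "dz": 0, "twist": 0},
  {"dx": -0.034, "dy": 0, "dz": 0, "twist": 0},
  {"dx": -0.034, "dy": 0, "dz": 0, "twist": 0},
  {"dx": -0.034, "dy": 0, "dz": 0, "twist": 0},
  {"dx": -0.034, "dy": 0, "dz": 0, "twist": 0},
])

```text
t: 6.33
eef_pos: [0.5099, -0.0328, 0.1942]
ee_rot: [-1.164, 1.57, -2.873]
force: [-0.4, 0.6, 0.5]
width: 0.0004
```

Call:
jog_arm([
  {"dx": 0.008, "dy": 0, "dz": 0, "twist": 0},
  {"dx": 0.014, "dy": 0, "dz": 0, "twist": 0},
  {"dx": 0.019, "dy": 0, "dz": 0, "twist": 0},
  {"dx": 0.024, "dy": 0, "dz": 0, "twist": 0},
  {"dx": 0.029, "dy": 0, "dz": 0, "twist": 0},
  {"dx": 0.032, "dy": 0, "dz": 0, "twist": 0},
  {"dx": 0.034, "dy": 0, "dz": 0, "twist": 0},
  {"dx": 0.034, "dy": 0, "dz": 0, "twist": 0},
  {"dx": 0.034, "dy": 0, "dz": 0, "twist": 0},
  {"dx": 0.034, "dy": 0, "dz": 0, "twist": 0},
])

```text
t: 7.17
eef_pos: [0.5108, -0.0326, 0.1622]
ee_rot: [1.633, 1.569, -0.074]
force: [-4.9, 2.4, 19.0]
width: 0.0005
```

```bash
python3 look.py pics/g.png
```

```text
7.1667 [ 0.5108 -0.0326  0.1622] [-4.85  2.43 19.05] 0.0005 yaw ty -0.1367
shift [-0.0238 -0.0012  0.0001]
```

View pics/g.png

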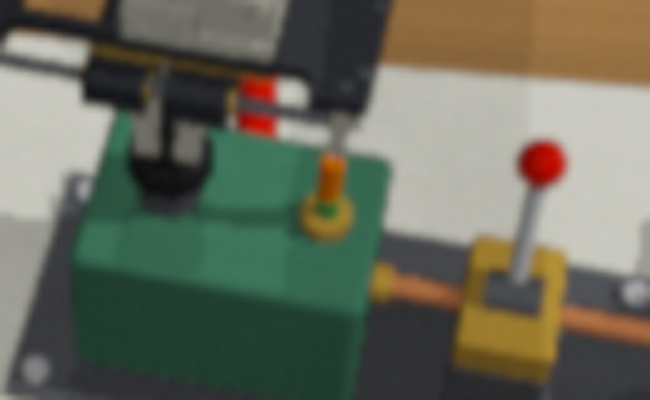

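The pin is at about 31 mm, and its green foot is just starting to show at (327,210). Stroke 4 should bring it fully out.

Call:
jog_arm([
  {"dx": -0.008, "dy": 0, "dz": 0, "twist": 0},
  {"dx": -0.018, "dy": 0, "dz": 0, "twist": 0},
  {"dx": -0.028, "dy": 0, "dz": 0, "twist": 0},
  {"dx": -0.034, "dy": 0, "dz": 0, "twist": 0},
  {"dx": -0.034, "dy": 0, "dz": 0, "twist": 0},
  {"dx": -0.034, "dy": 0, "dz": 0, "twist": 0},
  {"dx": -0.034, "dy": 0, "dz": 0, "twist": 0},
  {"dx": -0.034, "dy": 0, "dz": 0, "twist": 0},
  {"dx": -0.034, "dy": 0, "dz": 0, "twist": 0},
  {"dx": -0.034, "dy": 0, "dz": 0, "twist": 0},
])

```text
t: 8.05
eef_pos: [0.5099, -0.0327, 0.1942]
ee_rot: [-1.185, 1.57, -2.894]
force: [-0.4, -0.8, -0.2]
width: 0.0003
```

Call:
jog_arm([
  {"dx": 0.008, "dy": 0, "dz": 0, "twist": 0},
  {"dx": 0.014, "dy": 0, "dz": 0, "twist": 0},
  {"dx": 0.019, "dy": 0, "dz": 0, "twist": 0},
  {"dx": 0.024, "dy": 0, "dz": 0, "twist": 0},
  {"dx": 0.029, "dy": 0, "dz": 0, "twist": 0},
  {"dx": 0.032, "dy": 0, "dz": 0, "twist": 0},
  {"dx": 0.034, "dy": 0, "dz": 0, "twist": 0},
  {"dx": 0.034, "dy": 0, "dz": 0, "twist": 0},
  {"dx": 0.034, "dy": 0, "dz": 0, "twist": 0},
  {"dx": 0.034, "dy": 0, "dz": 0, "twist": 0},
])

```text
t: 8.88
eef_pos: [0.5108, -0.0326, 0.1622]
ee_rot: [1.652, 1.569, -0.055]
force: [-3.7, 2.9, 16.9]
width: 0.0003
```

```bash
python3 look.py pics/i.png
```

```text
8.8833 [ 0.5108 -0.0326  0.1622] [-3.69  2.85 16.92] 0.0003 yaw ty -0.1368
shift [-0.0238 -0.0012  0.0001]
```

Call:
jog_arm([
  {"dx": -0.008, "dy": 0, "dz": 0, "twist": 0},
  {"dx": -0.018, "dy": 0, "dz": 0, "twist": 0},
  {"dx": -0.03, "dy": 0, "dz": 0, "twist": 0},
  {"dx": -0.045, "dy": 0, "dz": 0, "twist": 0},
  {"dx": -0.06, "dy": 0, "dz": 0, "twist": 0},
  {"dx": -0.075, "dy": 0, "dz": 0, "twist": 0},
  {"dx": -0.08, "dy": 0, "dz": 0, "twist": 0},
  {"dx": -0.08, "dy": 0, "dz": 0, "twist": 0},
  {"dx": -0.08, "dy": 0, "dz": 0, "twist": 0},
])

```text
t: 9.68
eef_pos: [0.5096, -0.0327, 0.2398]
ee_rot: [-1.666, 1.57, 2.908]
force: [-0.1, -0.1, -1.3]
width: 0.0006
```

```bash
python3 look.py pics/j.png; python3 - <<'E'
from h import *
W=arm.grab_frame('wrist');cv2.imwrite('pics/w2.png',W[:,:,::-1])
M=R.from_euler('z',-.137).as_matrix();O=np.array([.5132,-.003,0])
# start: 85mm in pump -x of pivot
go(O+M@[-.085,.15,.143]); print(O+M@[-.085,.15,.143], arm.get_state()['q'])
E
```

```text
9.6833 [ 0.5096 -0.0327  0.2398] [-0.09 -0.09 -1.28] 0.0006 yaw ty -0.1379
shift [ 0.0538 -0.     -0.0002]
9.7833 [ 0.5094 -0.0328  0.2393] [-0.36  0.22 -0.42] 0.0002 yaw ty -0.1378
shift [ 0.0964 -0.0852 -0.18  ]
[0.44948221 0.15720313 0.143     ] [ 3.20628599e-01  8.61867551e-02 -3.40127935e-01 -4.96468221e-04
 -1.14657592e+00  1.11256205e+00]
```

View pics/j.png

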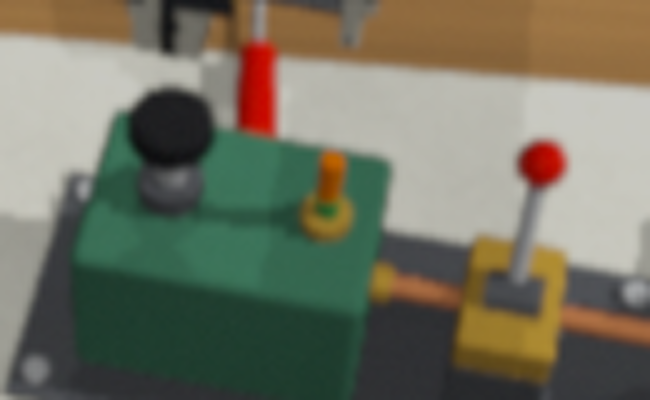

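View pics/w2.png

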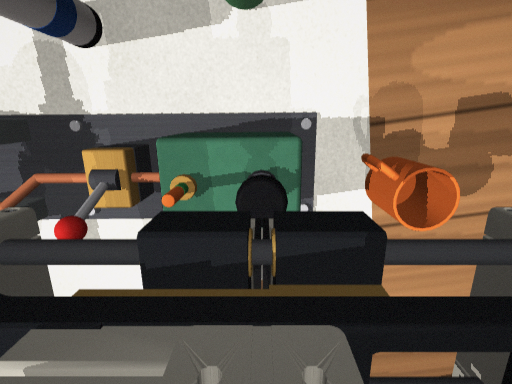

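The pin looks nearly unchanged since stroke 3, so I'll measure it.

```bash
python3 - <<'E'
from h import *
for n in 'a b c d e g i j'.split():
    im=cv2.imread(f'pics/{n}.png')[:,:,::-1].copy()
    if n=='a': continue
    hsv=cv2.cvtColor(im,cv2.COLOR_RGB2HSV);sub=im[135:245,322:338].astype(int).mean(1)
    m=cv2.inRange(hsv,np.array((5,190,150)),np.array((16,255,255)))[130:245,300:355]
    ys,xs=np.nonzero(m);print(n,'orange top row',ys.min()+130,'green px',cv2.inRange(hsv[195:235,312:345],np.array((50,100,60)),np.array((80,255,255))).sum()//255)
for z in (.123,.134,.144,.154,.164): print(z,(proj('scene',[.5197,.0467,z])-[215,145])*5,proj('wrist',[.5197,.0467,z]))
W=cv2.imread('pics/w2.png');cv2.imwrite('pics/w2z.png',cv2.resize(W[150:240,130:270],None,fx=5,fy=5,interpolation=2))
E
```

```text
b orange top row 178 green px 0
c orange top row 176 green px 0
d orange top row 176 green px 0
e orange top row 164 green px 0
g orange top row 159 green px 69
i orange top row 159 green px 70
j orange top row 154 green px 69
0.123 [325.62911846 203.79083156] [181.68235004 190.85814266]
0.134 [327.11207839 191.10737313] [178.44709888 193.80336622]
0.144 [328.48309795 179.38131825] [175.26940827 196.69618932]
0.154 [329.87645251 167.46423656] [171.83861541 199.81942504]
0.164 [331.29269234 155.35142176] [168.12322677 203.20174364]
```

View pics/w2z.png

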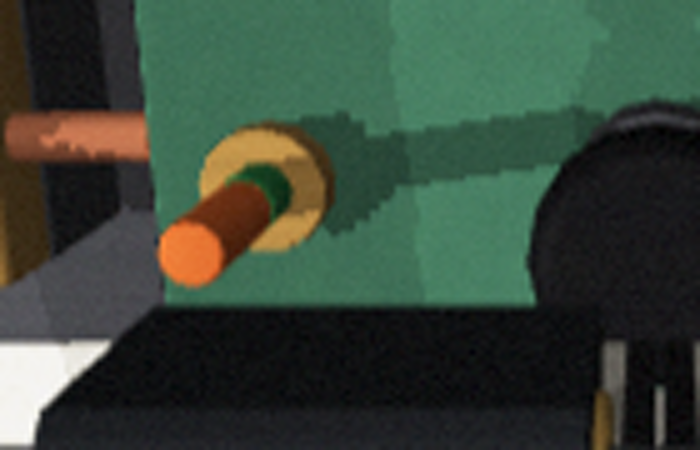

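View pics/i.png

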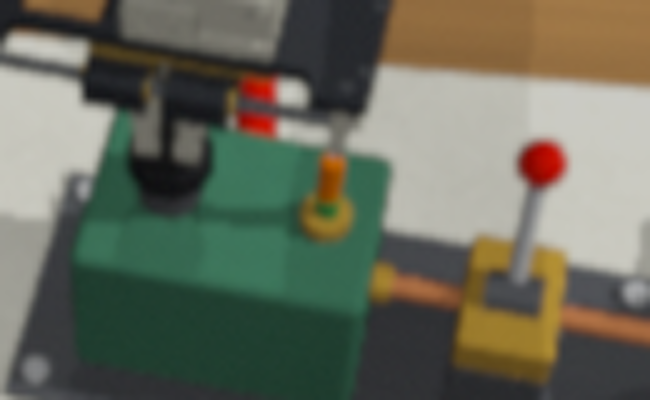

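The pin was already fully out after stroke 3: its top is at z≈0.163 in both the wrist view at (168,201) and the scene view. It had started near 10 mm, and stroke 4 added nothing, as expected. The plunger is back up. Next I'll go to the robot side of the valve ball, staying high on the way.

Call:
jog_arm([
  {"dx": 0, "dy": -0.025, "dz": -0.01, "twist": 0},
  {"dx": 0, "dy": -0.05, "dz": -0.035, "twist": 0},
  {"dx": 0, "dy": -0.07, "dz": -0.065, "twist": 0},
  {"dx": 0, "dy": -0.08, "dz": -0.1, "twist": 0},
  {"dx": 0, "dy": -0.085, "dz": -0.135, "twist": 0},
  {"dx": 0, "dy": -0.085, "dz": -0.165, "twist": 0},
  {"dx": 0, "dy": -0.085, "dz": -0.18, "twist": 0},
  {"dx": 0.02, "dy": -0.085, "dz": -0.18, "twist": 0},
  {"dx": 0.045, "dy": -0.085, "dz": -0.18, "twist": 0},
  {"dx": 0.07, "dy": -0.085, "dz": -0.18, "twist": 0},
  {"dx": 0.09, "dy": -0.085, "dz": -0.18, "twist": 0},
  {"dx": 0.096, "dy": -0.085, "dz": -0.18, "twist": 0},
  {"dx": 0.096, "dy": -0.085, "dz": -0.18, "twist": 0},
  {"dx": 0.096, "dy": -0.085, "dz": -0.18, "twist": 0},
])

```text
t: 10.95
eef_pos: [0.4509, 0.1571, 0.1448]
ee_rot: [-0.232, 1.57, -1.94]
force: [0.5, 0.8, -0.6]
width: 0.0003
```

```bash
python3 look.py pics/k.png; python3 - <<'E'
from h import *
W=arm.grab_frame('wrist');cv2.imwrite('pics/w3.png',W[:,:,::-1])
M=R.from_euler('z',-.137).as_matrix();O=np.array([.5132,-.003,0])
go(O+M@[.017,.15,.143])
E
```

```text
10.95 [0.4509 0.1571 0.1448] [ 0.48  0.84 -0.59] 0.0003 yaw ty -0.1376
shift [-0.0411  0.084   0.1798]
11.05 [0.4514 0.1576 0.1457] [ 0.62 -0.43  0.7 ] 0.0004 yaw ty -0.1375
shift [0.0029 0.1002 0.0006]
```

View pics/k.png

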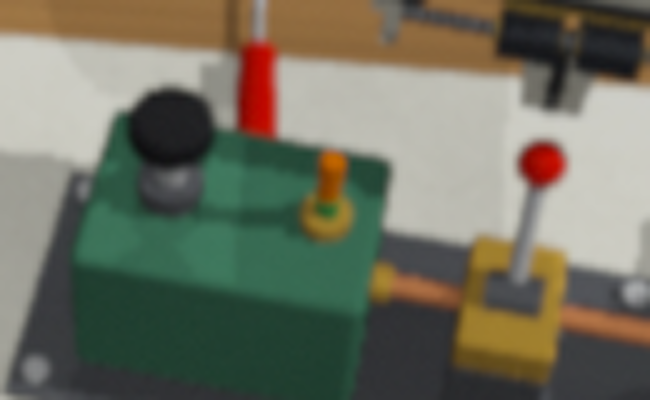

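View pics/w3.png

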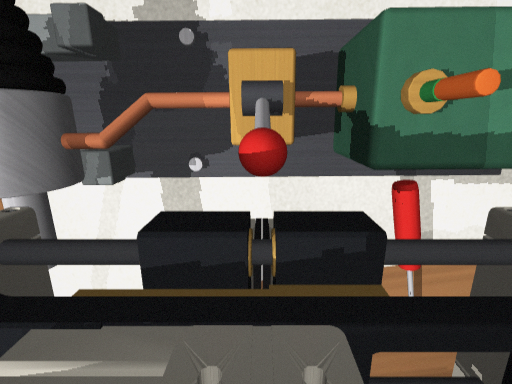

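The fingers line up with the ball at (263,152), and the green foot shows at (428,91). I'll push away from the robot.

Call:
jog_arm([
  {"dx": 0.002, "dy": 0.012, "dz": 0, "twist": 0},
  {"dx": 0.002, "dy": 0.022, "dz": 0, "twist": 0},
  {"dx": 0.002, "dy": 0.03, "dz": 0, "twist": 0},
  {"dx": 0.002, "dy": 0.036, "dz": 0, "twist": 0},
  {"dx": 0.002, "dy": 0.042, "dz": 0, "twist": 0},
  {"dx": 0.002, "dy": 0.048, "dz": 0, "twist": 0},
  {"dx": 0.002, "dy": 0.054, "dz": 0, "twist": 0},
  {"dx": 0.002, "dy": 0.06, "dz": 0, "twist": 0},
  {"dx": 0.002, "dy": 0.066, "dz": 0, "twist": 0},
  {"dx": 0.002, "dy": 0.072, "dz": 0, "twist": 0},
  {"dx": 0.002, "dy": 0.078, "dz": 0, "twist": 0},
  {"dx": 0.002, "dy": 0.083, "dz": 0, "twist": 0},
  {"dx": 0.002, "dy": 0.088, "dz": 0, "twist": 0},
  {"dx": 0.002, "dy": 0.09, "dz": 0, "twist": 0},
  {"dx": 0.002, "dy": 0.09, "dz": 0, "twist": 0},
])

```text
t: 12.3
eef_pos: [0.5402, 0.1448, 0.1424]
ee_rot: [0.055, 1.571, -1.654]
force: [0.4, 0.2, 0.7]
width: 0.0008
```

```bash
python3 look.py pics/l.png; python3 - <<'E'
from h import *
W=arm.grab_frame('wrist');cv2.imwrite('pics/w4.png',W[:,:,::-1])
E
```

```text
12.3 [0.5402 0.1448 0.1424] [0.41 0.16 0.72] 0.0008 yaw ty -0.1378
shift [-0.0436 -0.0061  0.1799]
```

View pics/l.png

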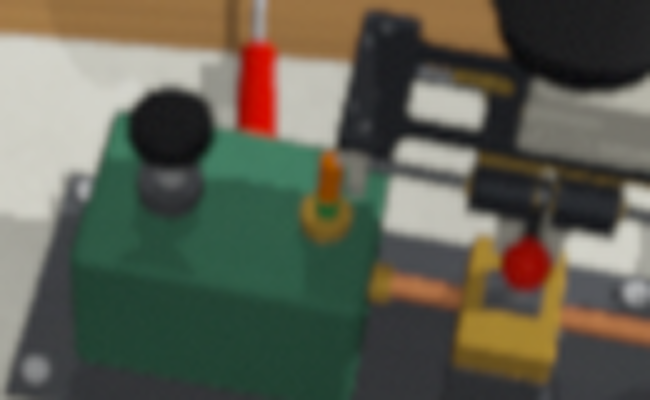

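View pics/w4.png

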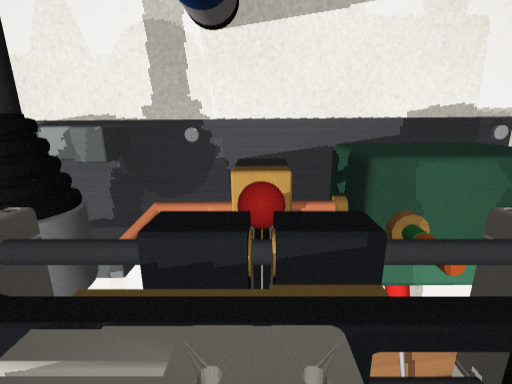

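The ball is at (527,263) and should end near (520,282), so it isn't at the stop yet. The pin is 33 mm below the gripper body. I'll continue slowly.

Call:
jog_arm([
  {"dx": 0, "dy": 0.004, "dz": 0, "twist": 0},
  {"dx": 0, "dy": 0.007, "dz": 0, "twist": 0},
  {"dx": 0, "dy": 0.01, "dz": 0, "twist": 0},
  {"dx": 0, "dy": 0.012, "dz": 0, "twist": 0},
  {"dx": 0, "dy": 0.012, "dz": 0, "twist": 0},
  {"dx": 0, "dy": 0.012, "dz": 0, "twist": 0},
])

```text
t: 12.9
eef_pos: [0.55, 0.1433, 0.1422]
ee_rot: [-1.388, 1.568, -3.096]
force: [-8.9, 3.4, 3.8]
width: 0.0005
```

```bash
python3 look.py pics/m.png
```

```text
12.9 [0.55   0.1433 0.1422] [-8.94  3.41  3.8 ] 0.0005 yaw ty -0.1379
shift [-0.0436 -0.0161  0.1797]
```

View pics/m.png

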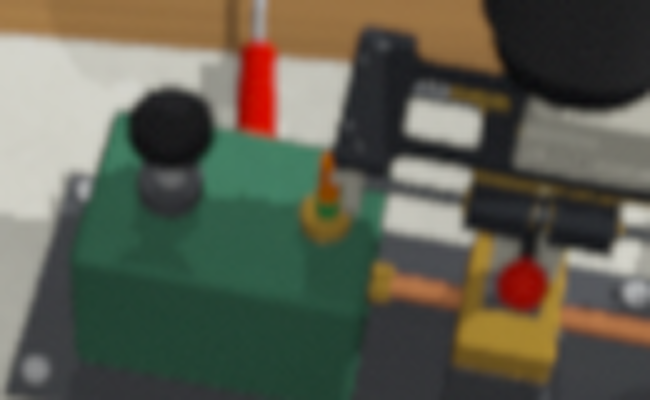

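The force is 9.6 N and the ball is at (522,285), so the lever is at its stop. I'll back straight off, rise and move clear.

Call:
jog_arm([
  {"dx": 0, "dy": -0.008, "dz": 0, "twist": 0},
  {"dx": 0, "dy": -0.025, "dz": 0, "twist": 0},
  {"dx": 0, "dy": -0.05, "dz": 0, "twist": 0},
  {"dx": -0.015, "dy": -0.075, "dz": 0, "twist": 0},
  {"dx": -0.04, "dy": -0.09, "dz": 0, "twist": 0},
  {"dx": -0.07, "dy": -0.09, "dz": 0, "twist": 0},
  {"dx": -0.1, "dy": -0.09, "dz": 0, "twist": 0},
  {"dx": -0.12, "dy": -0.09, "dz": -0.02, "twist": 0},
  {"dx": -0.12, "dy": -0.09, "dz": -0.05, "twist": 0},
  {"dx": -0.12, "dy": -0.09, "dz": -0.08, "twist": 0},
  {"dx": -0.12, "dy": -0.09, "dz": -0.115, "twist": 0},
  {"dx": -0.12, "dy": -0.09, "dz": -0.15, "twist": 0},
  {"dx": -0.12, "dy": -0.09, "dz": -0.185, "twist": 0},
  {"dx": -0.12, "dy": -0.09, "dz": -0.22, "twist": 0},
  {"dx": -0.12, "dy": -0.09, "dz": -0.255, "twist": 0},
  {"dx": -0.12, "dy": -0.09, "dz": -0.29, "twist": 0},
  {"dx": -0.12, "dy": -0.09, "dz": -0.32, "twist": 0},
  {"dx": -0.12, "dy": -0.09, "dz": -0.34, "twist": 0},
  {"dx": -0.12, "dy": -0.09, "dz": -0.35, "twist": 0},
  {"dx": -0.12, "dy": -0.09, "dz": -0.35, "twist": 0},
])

```text
t: 14.62
eef_pos: [0.5104, 0.5041, 0.2614]
ee_rot: [0.007, 1.57, -1.7]
force: [0.2, -0.9, 0.0]
width: 0.0003
```

```bash
python3 - <<'E'
from h import *
go([.5,0,.2])
T=arm.grab_frame('top');S=arm.grab_frame('scene')
cv2.imwrite('pics/n1.png',T[:,:,::-1]);cv2.imwrite('pics/n2.png',S[:,:,::-1])
cv2.imwrite('pics/n3.png',cv2.resize(S[145:245,215:345],None,fx=5,fy=5,interpolation=2)[:,:,::-1])
rt=blobs(T,(0,180,90),(4,255,255),(160,165,200,235));rs=blobs(S,(0,180,90),(4,255,255),(305,165,335,215));print(rt,rs)
if rt and rs:
    x,e=tri(('top',*rt[0][1]),('scene',*rs[0][1]));M=R.from_euler('z',-.137).as_matrix();print('ball pump',(M.T@(x-[.5132,-.003,0])).round(4),e)
E
```

```text
14.6167 [0.5104 0.5041 0.2614] [ 0.24 -0.95  0.01] 0.0003 yaw ty -0.1363
shift [0.0618 0.0582 0.5008]
[([174, 182, 8, 9, 52], [177.1, 186.5])] [([315, 198, 9, 9, 70], [318.9, 202.0])]
ball pump [0.0384 0.1523 0.1438] [np.float64(2.4329983275288862), np.float64(2.432998327528963)]
```

View pics/n1.png

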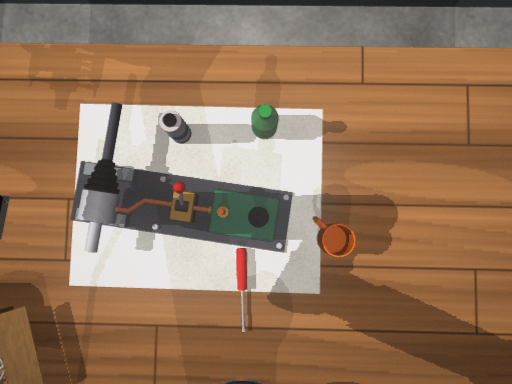

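View pics/n3.png

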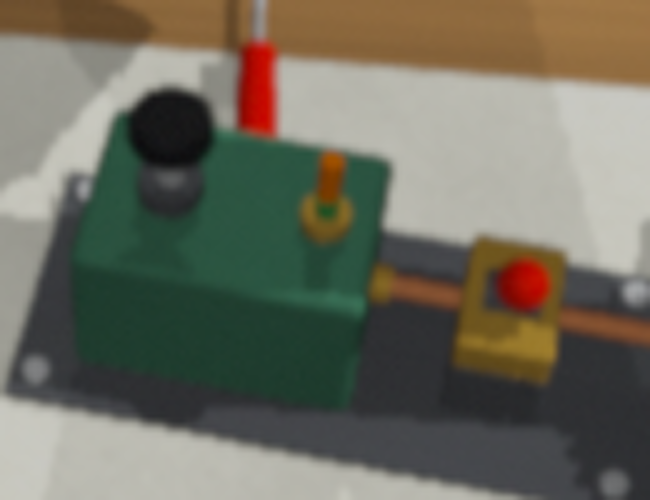

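View pics/n2.png

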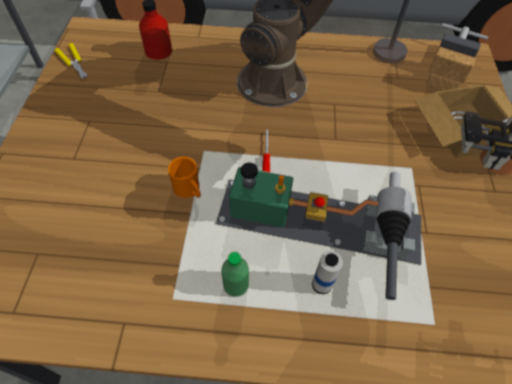

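The ball measures (38, 152, 144) mm in the pump frame, which is the shut stop. The pin is out with green showing at (325,210). The loose things are where they were, and the arm is clear at the far right.

```bash
python3 -c "
from station import arm
print(arm.job_done(), arm.get_state()['t'])"
```

```text
the job is handed in; nothing more can be done
the job is handed in; nothing more can be done
```

I pumped the grease until the indicator pin stood fully out, then pushed the valve lever to its far stop, backed off and handed the job in. It took about 15 s of the 56 s allowed.

- **Pumping:** I made four full strokes with the fingers closed, each about 24 mm to the hard stop at 17–20 N vertically. The pin was already fully out after the third. The fourth changed nothing, and I had made it because I first misread the pin as still one step short.
- **Pin:** its top measured about 0.163 m above the bench in both the scene and wrist views, against 0.164 m expected, and the green foot shows. The plunger is back up.
- **Valve:** the lever reached its stop at about 9.6 N. The ball is at (38, 152, 144) mm in the pump frame, against (38, 150, 144) mm for fully shut. The two views of the ball disagreed by about 2.4 mm, close to the calibration error.
- **Surroundings:** by eye, the mug, bottle, cartridge and screwdriver are where they were in the first pictures. The arm stands clear with under 1 N of force reading.

No check failed.

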